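Unload the board carrier from its soldering jig

ROBOT

A 6-joint arm with a two-finger parallel gripper is mounted at the origin on the work surface. World frame = base frame: x ahead of the robot, y to its left, z up, the work surface at z = 0. Lengths are in mm, angles in rad, forces in N, time in s.
With the tool pointing down it reaches from about 350 to 775 mm from the base axis. Payload 7.3 kg.
Tool frame: the origin (TCP) lies at the very end of the fingers, on their centre line; the grasp point (between the pads) lies bot.grip_point_offset behind it (bot.grip_point_offset is the distance from the TCP to the grasp point, in mm); z points along the fingers, y is the line along which they close (so a half turn about z gives the same grasp; the last joint's range is limited). The gripper opens to 92 mm and grips with 3 to 60 N. Pads are 19 mm wide; open, the fingers measure 130 mm over their backs; the gripper's body (75 mm by 190 mm) begins 47 mm behind the grasp point.
Start: joints at [-1.355, 0.342, 1.524, -0, 1.275, -0.146], TCP at [185.851, -491.024, 226.741] pointing down, gripper open.
Joint ranges: [-2.53, 2.53], [-0.77, 2.02], [0.04, 2.7], [-1, 4.14], [0.28, 2.66], [-3.11, 3.11]. Speed limits (rad/s): [2.57, 2.57, 3.14, 3.14, 3.14, 3.14].

INTERFACE

Orientations are given as [roll, pitch, yaw] about the fixed x, y, z axes, in that order (R = Rz(yaw) Ry(pitch) Rx(roll)).
In Python, from plant import bot gives the robot as it stands. The module is installed in compiled form; this text tells all that it offers.
- The arm moves only by the tool carry_out, never from a script. Its argument "plan" is a list of rows, each an object of numbers: "tx", "ty", "tz": the shift along the world's x, y, z in mm; "rx", "ry", "rz": the turn, a rotation vector about the world's x, y, z in rad. A call has 1 to 12 rows; each row shifts and turns the commanded pose from where the row before left it; what a row does not reach is not made up. A row lasts 1/10 s, in which the tool goes at most 50 mm and 8.59 degrees, less where a joint would pass 70% of its speed; a pose out of reach is approached as far as the arm can. A call with a gripper value outside its range is refused whole. "gripper" is the closure, from 0 (fully open) to 1 (shut), set as the call begins (left out, the last holds). The fingers move at their own pace and stop on an object; the grip force is fixed at half the most. Time passes only in rows, so rows that do not move let the fingers close. It gives the time, the measured TCP pose, the force, the opening and the grip force at its end, in the units of the state.
- bot.get_obs(): the state, without advancing time (a new reading comes with each control period).
- bot.capture(name): name is "scene" or "top"; returns the picture (420x560x3 uint8, red, green, blue); there is no depth.
- bot.camera_model(name): a dict with "camera_matrix" (3x3 intrinsics, pixels), "dist" ([k1, k2, p1, p2, k3] as OpenCV has them; the pictures are not rectified), "R" (3x3) and "t" (3): a world point X has camera coordinates R X + t. Camera axes: x right, y down, z forward; pixel columns grow to the right and rows downward; lengths in mm; the calibration is good to about 2 mm. A picture is of the moment at which its call begins. camera_model takes no time and is no camera call.
- bot.close_job(): hands the job in; it is judged then, once.
The state is a dict: "time": time; "joint_positions": joint angles; "dq": joint speeds; "tau": joint torques, N m; "tool_pos": TCP position; "tcp_rot": TCP orientation; "contact_force": force on the tool from outside, world axes, zero at the start; "moment": the same for the moment, N m; "grip_width": finger opening in mm; "finger_force": force on a finger pad.
Only numpy, scipy, OpenCV 4.12 (cv2) and the standard library are available. Lean on these libraries where they do the work, as an engineer would, in place of code of your own. Each camera call takes 0.05 s, during which the arm holds its last target. There are 200 camera calls.

TASK

Unload the circuit-board carrier from the soldering jig: swing the hold-down clip fully aside, then lift the carrier straight up off its two locating pins, keeping it level so that it does not cock and jam, and set it down gently, flat and board side up, in the empty black tray. Leave the clip swung aside, and do not disturb the spool, the tin, the radio, the can or the two battery cells.

Things in the scene. Friction and masses are not known exactly. Their poses are not given: they have to be found in the camera images.
- jig: Dark steel soldering jig, fixed: base 110 (x) x 210 (y) x 12 mm, origin at the centre of its underside, z up. Two steel locating pins, 8 mm thick, stand at (22, 52) and (-22, -52) mm, their tips 54 mm above its underside. Brass rests carry the carrier's underside at 20 mm. The swing clip is at its +y end, -x side.
- carrier: Grey plate 84 (x) x 130 (y) x 10 mm, 0.3-0.5 kg, green board on top; in its middle an aluminium heat sink to grip: 28 mm wide (x), 56 long (y), 12 to 52 mm above the origin; other parts under 20 mm. Origin: centre of the underside, z up; seated, axes as the jig's and centred on it. 10 mm holes at (22, 52), (-22, -52) fit the pins with 1 mm play all round; it must rise 34 mm to clear them.
- clip (a joint): Angle of the steel hold-down clip (bar 14 mm wide, 44 mm from pivot to end), turning about a vertical axis; about 1 N at its knob moves it, it stays where left. At 0 it points to the jig's -y, over the carrier's edge (3 mm of air); starts at 0 to 0.3. Grows clockwise seen from above, its end going towards the jig's -x; clear of the carrier from 1.2, stop at 1.75.
- clip_knob (a point): A point on the clip's upright round black knob, 12 mm in diameter, 36 mm from the pivot; the knob runs from 38 to 71 mm above the table and this point lies on its axis, 60 mm above the table. It moves with the clip.
- clip_pivot (a point): A point on the clip's pivot axis, at x -25, y 88 mm in the jig's frame and 60 mm above the table, level with clip_knob (in the air: the pivot itself is 41 mm tall).
- tray: Empty shallow black plastic tray with grey lining, fixed to the table: outside 120 (x) x 170 (y) x 18 mm, walls 4 mm, inner floor about 5 mm above its underside, inside 112 x 162 mm. Origin at the centre of its underside, z up. The carrier lies in it with its long side along the tray's long side, either end first.
- spool: Bystander: steel-coloured spool of 48 mm diameter, 31 mm tall, standing near the middle; origin under its centre.
- tin: Bystander: flat round tin of 44 mm diameter, 16 mm tall; origin under its centre.
- radio: Bystander: black hand-held radio standing up, 34 x 58 x 115 mm and a stub aerial to 185 mm; origin under its centre.
- can: Bystander: bare aluminium drink can, 66 mm diameter, 120 mm tall; origin under its centre.
- cell: Bystander: dark battery cell standing up, 26 mm diameter, 50 mm tall; origin under its centre.
- cell2: Bystander: another such battery cell, 26 mm diameter, 50 mm tall; origin under its centre.
There are look-alikes about, which are no part of the job. What is shaped like the carrier but purple is not meant.

How it is judged (in metres and radians):
On the way, in this order (a step that is already met when the one before it is completed fails the run):
1. the clip is swung clear (past 1.2 rad) while the carrier still sits on its rests (value of joint clip above 1.2 rad and z of carrier in the frame of jig below 0.026 m), for 0.1 s.
2. the carrier has risen level (within 0.1 rad) to the pins' tips, within 25 mm of straight above its seat (z of carrier in the frame of jig above 0.052 m and horizontal distance between carrier and jig below 0.025 m and angle between carrier's own z axis and vertical below 0.1 rad), for 0.02 s.
At the end, for the whole second after the job is handed in: The carrier lies at rest flat on the tray's floor, board side up (within 0.04 rad), between the tray's walls (centres within 22 mm each way, underside within 8 mm of the tray's underside), and the clip is still swung aside past 1.2 rad (x of carrier in the frame of tray between -0.022 and 0.022 m and y of carrier in the frame of tray between -0.022 and 0.022 m and z of carrier in the frame of tray below 0.008 m and angle between carrier's own z axis and vertical below 0.04 rad and linear speed of carrier below 0.02 m/s and value of joint clip above 1.2 rad); the robot touches nothing.
It fails at once if the carrier is cocked or tipped by more than 0.17 rad (10 degrees) (angle between carrier's own z axis and vertical above 0.17 rad).
It fails at once if the carrier is let fall (faster than 0.45 m/s with no finger on it) (linear speed of carrier above 0.45 m/s and contact force between carrier and the fingers below 0.3 N).
It fails at once if a bystander is pushed by more than 30 mm (distance of any of spool, tin, radio, can, cell, cell2 from where it was at the start of the episode above 0.03 m).
It fails at once if a standing bystander is knocked over (angle between any of radio, can, cell, cell2's own z axis and vertical above 0.6 rad).
It also fails if it takes over 51 s, if anything falls off the work surface, if the arm or the gripper's body presses on something with over 40 N, if the wrist force passes 120 N, or if a joint passes its speed limit or range.

## Working session

There is one attempt and no reset: what is moved stays moved. The work goes in short steps, Python scripts to look and compute and a tool call to move; the robot and the scene stay as the last step left them, time stands still between calls to the robot, and variables do not carry over. Pictures are saved under pics/ and viewed, at most 10 in all, crops included, and the job is handed in when it is done.

Besides the shell and the picture viewer there is one more tool, called after "Emit:" as name(argument=value, ...), one argument or row to a line, values as JSON. carry_out: Moves the arm, as the interface text tells. Its arguments: {"type":"object","properties":{"plan":{"type":"array"},"gripper":{"type":"number"}},"required":["plan"]}

```bash
mkdir -p pics
cat > h.py <<'E'
import numpy as np, cv2
from plant import bot
def cam(n):
    c=bot.camera_model(n); return [np.array(c[k],float) for k in("camera_matrix","dist","R","t")]
def ray(n,u,v):
    K,d,R,t=cam(n); p=cv2.undistortPoints(np.array([[[u,v]]],float),K,d)[0,0]
    return -R.T@t, R.T@np.array([p[0],p[1],1])
def onz(n,u,v,z):
    o,d=ray(n,u,v); return o+d*(z-o[2])/d[2]
def proj(n,X):
    K,d,R,t=cam(n); return cv2.projectPoints(np.array(X,float).reshape(-1,3),cv2.Rodrigues(R)[0],t,K,d)[0][:,0]
E
python3 - <<'E'
from h import *
for n in("scene","top"):
    im=bot.capture(n); cv2.imwrite(f"pics/{n}0.png",im[:,:,::-1])
    o,d=ray(n,280,210); print(n,o.round(),d.round(2))
print(bot.get_obs(),bot.grip_point_offset)
E
```

```text
scene [1107.  519.  797.] [-0.56 -0.49 -0.67]
top [ 356.   -5. 1429.] [ 0.09 -0.   -1.  ]
{'time': 0.1, 'joint_positions': array([-1.35500342e+00,  3.42586591e-01,  1.52488724e+00,  1.75784870e-06,
        1.27538916e+00, -1.45974457e-01]), 'dq': array([-0.00102357, -0.00126201, -0.00178695, -0.00102276,  0.00023343,
       -0.00138101]), 'tau': array([ 1.69992789e-03, -4.32002449e+01, -2.44694191e+01,  7.18783052e-02,
        5.26481203e-02, -5.95417237e-05]), 'tool_pos': array([ 185.77145619, -490.66562585,  226.16090496]), 'tcp_rot': array([-3.14033608e+00, -1.86441234e-04,  3.61766730e-01]), 'contact_force': array([ 0.61398527, -0.55340687,  1.02732875]), 'moment': array([-0.0019963 ,  0.02161436,  0.03434474]), 'finger_force': 0.0, 'grip_width': 91.95411692108287} 18.8
```

View pics/scene0.png

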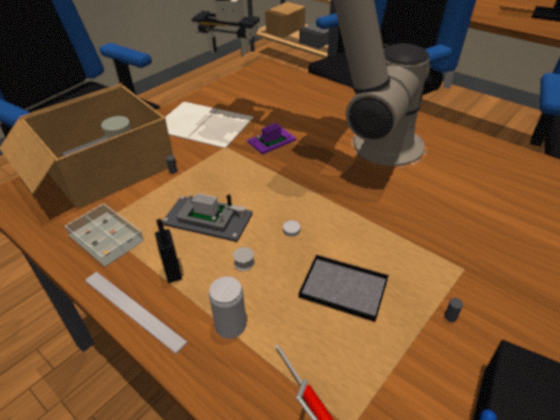

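View pics/top0.png

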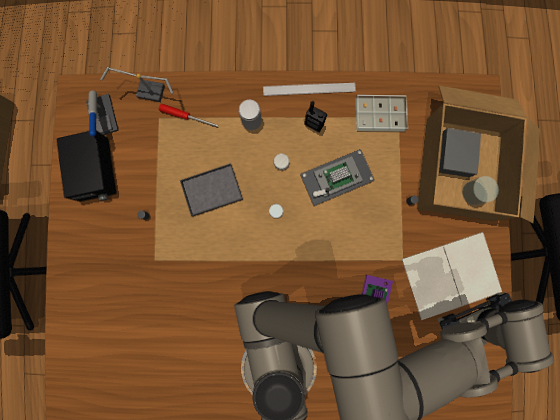

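The top view shows the jig with the grey/green carrier at about (337,177) and the tray at (212,190). The purple look-alike is at (377,288). The spool and tin are at (281,161) and (276,211), the can at (250,113), the radio at (315,117), and the cells at (143,215) and (411,200). Only the grey plate with the green board on the dark jig fits the description. I'll confirm that with one enlarged crop.

Run:
```python
from h import *
a=cv2.imread("pics/top0.png")[140:215,290:385]; b=cv2.imread("pics/scene0.png")[180:250,155:260]
a=cv2.resize(a,(0,0),fx=4.2,fy=4.2,interpolation=cv2.INTER_CUBIC); b=cv2.resize(b,(0,0),fx=3.8,fy=3.8,interpolation=cv2.INTER_CUBIC)
h=max(a.shape[0],b.shape[0]);f=lambda i:cv2.copyMakeBorder(i,0,h-i.shape[0],0,0,cv2.BORDER_CONSTANT)
o=np.hstack([f(a),f(b)]);cv2.imwrite("pics/crop.png",o[:,:800]);print(a.shape,b.shape)
# outlines: dark-vs-mat masks
im=cv2.imread("pics/top0.png");hsv=cv2.cvtColor(im,cv2.COLOR_BGR2HSV)
m=((hsv[:,:,1]<90)|(hsv[:,:,0]>35)|(hsv[:,:,2]<70)).astype(np.uint8)
m[:, :160]=0;m[:120]=0;m[250:]=0;m[:,400:]=0
for c in cv2.findContours(m,0,1)[0]:
    if cv2.contourArea(c)>80: print(cv2.minAreaRect(c),cv2.contourArea(c))
```

```text
(315, 399, 3) (266, 399, 3)
((276.0, 210.5), (13.0, 14.0), 90.0) 147.0
((210.9500274658203, 189.85000610351562), (38.263553619384766, 54.39117431640625), 71.56504821777344) 1972.0
((281.0, 161.0), (16.0, 14.0), 90.0) 184.5
((336.9408264160156, 176.8579864501953), (34.92308044433594, 65.84615325927734), 67.38013458251953) 2172.0
((377.5, 125.5), (11.0, 43.0), 90.0) 431.5
((314.5, 126.0), (12.0, 19.0), 90.0) 152.5
((251.0, 124.5), (9.0, 20.0), 90.0) 137.0
```

View pics/crop.png

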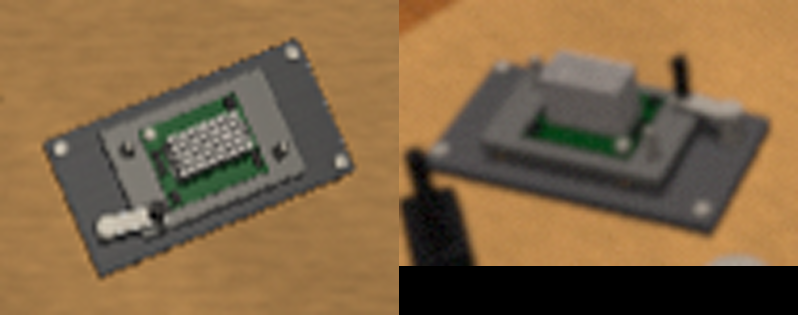

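The crop confirms it: the grey carrier with the green board and finned heat sink sits on the dark jig. The clip pivot is at crop (108,225) and its black knob at about (157,213). The image's left-bottom end is the jig's +y/-x corner, so jig yaw is about +22°. Now I'll measure in mm.

```bash
cat >> h.py <<'E'
def cast(n,pts,z): return np.array([onz(n,u,v,z)[:2] for u,v in pts],np.float32)
def up(im,box,k=6):
    x0,y0,x1,y1=box; return cv2.resize(im[y0:y1,x0:x1],(0,0),fx=k,fy=k,interpolation=cv2.INTER_CUBIC)
def unup(c,box,k=6): return (c.reshape(-1,2)+.5)/k-.5+np.array(box[:2])
def big(m): return max(cv2.findContours(m.astype(np.uint8),0,cv2.CHAIN_APPROX_NONE)[0],key=cv2.contourArea)
E
python3 - <<'E'
from h import *
im=cv2.imread("pics/top0.png")
def rect(box,fn,z,lab,n="top",im=im):
    u=up(im,box);c=big(fn(u));r=cv2.minAreaRect(cast(n,unup(c,box),z));print(lab,[np.round(x,2) for x in r]);return c
S=lambda u:cv2.cvtColor(u,cv2.COLOR_BGR2HSV)
fg=lambda u:((u[:,:,2].astype(int)-u[:,:,0])<40)
rect((290,140,385,215),fg,12,"jig"); rect((170,155,255,225),fg,18,"tray")
sink=lambda u:cv2.morphologyEx(((u.min(2)>120)).astype(np.uint8),cv2.MORPH_CLOSE,np.ones((15,15)))
rect((326,164,354,186),sink,72,"sink")
s=cv2.imread("pics/scene0.png")
for l,box,z in(("spool",(270,150,293,173),31),("tin",(265,200,288,222),16)):
    c=big(fg(up(im,box)));print(l,cast("top",unup(c,box),z).mean(0))
# scene: jig corners, tray corners
for l,box,z in(("jig",(150,180,262,250),12),("tray",(290,250,395,325),18)):
    u=up(s,box);c=big(fg(u));cv2.imwrite(f"/tmp/{l}.png",fg(u)*255)
    r=cv2.minAreaRect(cast("scene",unup(cv2.convexHull(c),box),z));print("scene",l,[np.round(x,2) for x in r])
# knob: black, both views
dk=lambda u:(u.max(2)<45)
for n,i,box in(("top",im,(320,182,334,196)),("scene",s,(222,190,238,210))):
    k=8;u=up(i,box,k);c=big(dk(u));p=unup(c,box,k);print(n,"knob px",p.min(0),p.max(0),cast(n,[p.mean(0)],60 if n=="scene" else 71))
for l,v in(("can",(250,105)),("radio",(317,118))):print(l,cast("top",[v],120))
for l,v in(("cell",(143,215)),("cell2",(411,200))):print(l,cast("top",[v],50))
E
```

```text
jig [array([ 590.88, -185.77]), array([111.61, 211.05]), np.float64(22.75)]
tray [array([549.12, 209.47]), array([122.75, 171.04]), np.float64(18.77)]
sink [array([ 591.38, -185.23]), array([30.15, 56.05]), np.float64(22.82)]
spool [635.0425    -9.550098]
tin [483.5564     7.130555][ WARN:0@9.023] global loadsave.cpp:1063 imwrite_ Unsupported depth image for selected encoder is fallbacked to CV_8U.
Traceback (most recent call last):
  File "h.py", line 12, in cast
    def cast(n,pts,z): return np.array([onz(n,u,v,z)[:2] for u,v in pts],np.float32)
                                        ~~~^^^^^^^^^
  File "h.py", line 9, in onz
    o,d=ray(n,u,v); return o+d*(z-o[2])/d[2]
        ~~~^^^^^^^
  File "h.py", line 6, in ray
    K,d,R,t=cam(n); p=cv2.undistortPoints(np.array([[[u,v]]],float),K,d)[0,0]
            ~~~^^^
  File "h.py", line 4, in cam
    c=bot.camera_model(n); return [np.array(c[k],float) for k in("camera_matrix","dist","R","t")]
ValueError: time passes only in moves, steps and waits
```

```bash
python3 - <<'E'
s=open("h.py").read().replace("def cam(n):","import functools\n@functools.cache\ndef cam(n):");open("h.py","w").write(s)
E
python3 - <<'E'
from h import *
im=cv2.imread("pics/top0.png");s=cv2.imread("pics/scene0.png")
fg=lambda u:((u[:,:,2].astype(int)-u[:,:,0])<40)
box=(290,250,395,325);c=big(fg(up(s,box)));print("scene tray",cv2.minAreaRect(cast("scene",unup(cv2.convexHull(c),box),18)))
dk=lambda u:(u.max(2)<45)
for n,i,box in(("top",im,(320,182,334,196)),("scene",s,(222,190,238,210))):
    u=up(i,box,8);c=big(dk(u));p=unup(c,box,8);print(n,"knob px",p.min(0),p.max(0),cast(n,[p.mean(0)],55))
for l,v in(("can",(250,105)),("radio",(317,118))):print(l,cast("top",[v],120))
for l,v in(("cell",(143,215)),("cell2",(411,200))):print(l,cast("top",[v],50))
a=np.radians(22.8);R=np.array([[np.cos(a),-np.sin(a)],[np.sin(a),np.cos(a)]]);J=np.array([591,-185.5])
P=J+R@[-25,88];print("pivot",P)
for th in(0,.15,.3,.6,.9,1.2,1.5,1.65):
    k=J+R@(np.array([-25,88])-36*np.array([np.sin(th),np.cos(th)]))
    print(th,k.round(1),proj("top",[*k,71]).round(1),proj("top",[*k,38]).round(1),proj("scene",[*k,71]).round(1))
E
```

```text
scene tray ((559.4691162109375, 214.35191345214844), (127.76222229003906, 167.4801025390625), 18.574649810791016)
top knob px [325.4375 189.8125] [328.0625 192.6875] [[ 539.64056 -148.73004]]
scene knob px [227.3125 195.5625] [229.9375 204.6875] [[ 547.12054 -147.3771 ]]
can [[788.63873   83.446884]]
radio [[ 749.11005 -115.0345 ]]
cell [[466.13925 413.2871 ]]
cell2 [[ 513.6068  -408.51523]]
pivot [ 533.8520496  -114.06393232]
0 [ 547.8 -147.3] [[327.  187.7]] [[325.9 189.2]] [[227.9 195.5]]
0.15 [ 542.7 -149. ] [[327.6 189.4]] [[326.5 190.9]] [[228.9 194.2]]
0.3 [ 537.4 -149.9] [[327.9 191.2]] [[326.8 192.6]] [[230.1 193. ]]
0.6 [ 526.6 -149.3] [[327.8 194.7]] [[326.6 196.1]] [[233.3 191. ]]
0.9 [ 516.5 -145.6] [[326.6 198.1]] [[325.5 199.3]] [[237.2 189.7]]
1.2 [ 508.  -139.1] [[324.4 200.9]] [[323.4 202.1]] [[241.3 189.1]]
1.5 [ 501.7 -130.3] [[321.5 203. ]] [[320.5 204.1]] [[245.5 189.2]]
1.65 [ 499.7 -125.3] [[319.9 203.7]] [[318.9 204.8]] [[247.5 189.6]]
```

Jig: (591,-185.5), yaw 0.398. Tray: (549,209.5), yaw 0.328. Knob: about (541,-149), so the clip is at about 0.2 rad. I'll straddle the knob with the fingers part open and swing it round its arc.

Emit:
carry_out(
  plan=[
    {"tx": 35, "ty": 34, "rz": 0.14},
    {"tx": 35, "ty": 34, "rz": 0.14},
    {"tx": 35, "ty": 34, "rz": 0.14},
    {"tx": 35, "ty": 34, "rz": 0.14},
    {"tx": 35, "ty": 34, "rz": 0.14},
    {"tx": 35, "ty": 34, "rz": 0.14},
    {"tx": 35, "ty": 34, "rz": 0.14},
    {"tx": 35, "ty": 34, "rz": 0.14},
    {"tx": 35, "ty": 34, "rz": 0.14},
    {"tx": 35, "ty": 34, "rz": 0.14},
    {},
    {},
  ],
  gripper=0.67,
)

```text
invalid input at $.plan[0]: expected keys tx, ty, tz, rx, ry, rz
```

Emit:
carry_out(
  plan=[
    {"tx": 35, "ty": 34, "tz": 0, "rx": 0, "ry": 0, "rz": 0.14},
    {"tx": 35, "ty": 34, "tz": 0, "rx": 0, "ry": 0, "rz": 0.14},
    {"tx": 35, "ty": 34, "tz": 0, "rx": 0, "ry": 0, "rz": 0.14},
    {"tx": 35, "ty": 34, "tz": 0, "rx": 0, "ry": 0, "rz": 0.14},
    {"tx": 35, "ty": 34, "tz": 0, "rx": 0, "ry": 0, "rz": 0.14},
    {"tx": 35, "ty": 34, "tz": 0, "rx": 0, "ry": 0, "rz": 0.14},
    {"tx": 35, "ty": 34, "tz": 0, "rx": 0, "ry": 0, "rz": 0.14},
    {"tx": 35, "ty": 34, "tz": 0, "rx": 0, "ry": 0, "rz": 0.14},
    {"tx": 35, "ty": 34, "tz": 0, "rx": 0, "ry": 0, "rz": 0.14},
    {"tx": 35, "ty": 34, "tz": 0, "rx": 0, "ry": 0, "rz": 0.14},
    {"tx": 0, "ty": 0, "tz": 0, "rx": 0, "ry": 0, "rz": 0},
    {"tx": 0, "ty": 0, "tz": 0, "rx": 0, "ry": 0, "rz": 0},
  ],
  gripper=0.67,
)

```text
time: 1.3
tool_pos: [536.0, -150.0, 226.0]
tcp_rot: [-3.14, -0.001, 1.764]
contact_force: [-0.5, -0.6, -0.3]
grip_width: 30.2
finger_force: 0.0
```

Emit:
carry_out(
  plan=[
    {"tx": 4, "ty": 1, "tz": -30, "rx": 0, "ry": 0, "rz": 0},
    {"tx": 0, "ty": 0, "tz": -30, "rx": 0, "ry": 0, "rz": 0},
    {"tx": 0, "ty": 0, "tz": -30, "rx": 0, "ry": 0, "rz": 0},
    {"tx": 0, "ty": 0, "tz": -30, "rx": 0, "ry": 0, "rz": 0},
    {"tx": 0, "ty": 0, "tz": -20, "rx": 0, "ry": 0, "rz": 0},
    {"tx": 0, "ty": 0, "tz": -10, "rx": 0, "ry": 0, "rz": 0},
    {"tx": 0, "ty": 0, "tz": 0, "rx": 0, "ry": 0, "rz": 0},
  ],
)

```text
time: 2.0
tool_pos: [538.5, -150.8, 75.7]
tcp_rot: [-3.139, -0.001, 1.76]
contact_force: [-0.2, -0.4, 0.9]
grip_width: 30.2
finger_force: 0.0
```

Run:
```python
from h import *
ims=[up(cv2.cvtColor(bot.capture(n),cv2.COLOR_RGB2BGR),b,5) for n,b in(("scene",(180,150,260,240)),("top",(290,140,370,230)))]
cv2.imwrite("pics/c2.png",np.hstack(ims))
```

```text
(no output)
```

View pics/c2.png

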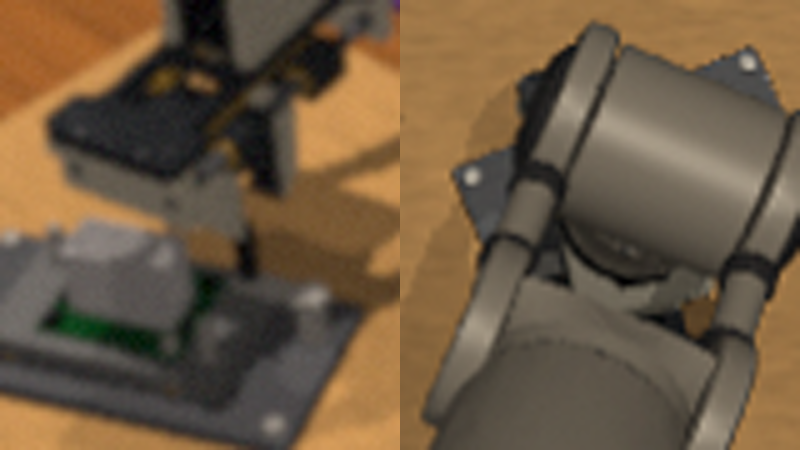

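The left crop shows the +x finger coming down at crop (210,225), just beside the black knob at (245,250), which is between the fingers. I'll nudge +3 mm in x and lower the rest of the way.

Emit:
carry_out(
  plan=[
    {"tx": 3, "ty": 1, "tz": 0, "rx": 0, "ry": 0, "rz": 0},
    {"tx": 0, "ty": 0, "tz": -8, "rx": 0, "ry": 0, "rz": 0},
    {"tx": 0, "ty": 0, "tz": -8, "rx": 0, "ry": 0, "rz": 0},
    {"tx": 0, "ty": 0, "tz": -8, "rx": 0, "ry": 0, "rz": 0},
    {"tx": 0, "ty": 0, "tz": -3, "rx": 0, "ry": 0, "rz": 0},
    {"tx": 0, "ty": 0, "tz": 0, "rx": 0, "ry": 0, "rz": 0},
  ],
)

```text
time: 2.7
tool_pos: [542.4, -148.8, 48.9]
tcp_rot: [-3.14, -0.001, 1.762]
contact_force: [0.1, 0.4, 0.3]
grip_width: 30.3
finger_force: 0.0
```

Run:
```python
import numpy as np
a=.398;R=np.array([[np.cos(a),-np.sin(a)],[np.sin(a),np.cos(a)]]);J=np.array([591,-185.5])
pr=None
for th in np.arange(.2,1.8,.12):
    k=J+R@(np.array([-25,88])-36*np.array([np.sin(th),np.cos(th)]))
    print(round(th,2),k.round(1),None if pr is None else (k-pr).round(1));pr=k
```

```text
0.2 [ 540.9 -149.4] None
0.32 [ 536.7 -150. ] [-4.3 -0.6]
0.44 [ 532.3 -150. ] [-4.3 -0.1]
0.56 [ 528.  -149.6] [-4.3  0.4]
0.68 [ 523.8 -148.6] [-4.2  1. ]
0.8 [ 519.8 -147.2] [-4.1  1.4]
0.92 [ 515.9 -145.3] [-3.9  1.9]
1.04 [ 512.3 -142.9] [-3.6  2.4]
1.16 [ 509.  -140.1] [-3.3  2.8]
1.28 [ 506.1 -136.9] [-2.9  3.2]
1.4 [ 503.5 -133.5] [-2.5  3.5]
1.52 [ 501.4 -129.7] [-2.1  3.8]
1.64 [ 499.8 -125.7] [-1.6  4. ]
1.76 [ 498.6 -121.5] [-1.1  4.2]
```

Emit:
carry_out(
  plan=[
    {"tx": -5.7, "ty": -1.0, "tz": 0, "rx": 0, "ry": 0, "rz": -0.12},
    {"tx": -4.3, "ty": 0, "tz": 0, "rx": 0, "ry": 0, "rz": -0.12},
    {"tx": -4.3, "ty": 0.4, "tz": 0, "rx": 0, "ry": 0, "rz": -0.12},
    {"tx": -4.2, "ty": 1.0, "tz": 0, "rx": 0, "ry": 0, "rz": -0.12},
    {"tx": -4.1, "ty": 1.4, "tz": 0, "rx": 0, "ry": 0, "rz": -0.12},
    {"tx": -3.9, "ty": 1.9, "tz": 0, "rx": 0, "ry": 0, "rz": -0.12},
    {"tx": -3.6, "ty": 2.4, "tz": 0, "rx": 0, "ry": 0, "rz": -0.12},
    {"tx": 0, "ty": 0, "tz": 0, "rx": 0, "ry": 0, "rz": 0},
  ],
)

```text
time: 3.5
tool_pos: [512.8, -142.9, 50.1]
tcp_rot: [3.141, -0.0, 0.921]
contact_force: [0.8, 0.3, -0.6]
grip_width: 30.1
finger_force: 0.0
```

Emit:
carry_out(
  plan=[
    {"tx": -3.3, "ty": 2.8, "tz": 0, "rx": 0, "ry": 0, "rz": -0.12},
    {"tx": -2.9, "ty": 3.2, "tz": 0, "rx": 0, "ry": 0, "rz": -0.12},
    {"tx": -2.5, "ty": 3.5, "tz": 0, "rx": 0, "ry": 0, "rz": -0.12},
    {"tx": -2.1, "ty": 3.8, "tz": 0, "rx": 0, "ry": 0, "rz": -0.12},
    {"tx": -1.6, "ty": 4.0, "tz": 0, "rx": 0, "ry": 0, "rz": -0.12},
    {"tx": -1.1, "ty": 4.2, "tz": 0, "rx": 0, "ry": 0, "rz": -0.1},
    {"tx": 0, "ty": 4, "tz": 0, "rx": 0, "ry": 0, "rz": 0},
    {"tx": 0, "ty": 0, "tz": 0, "rx": 0, "ry": 0, "rz": 0},
  ],
)

```text
time: 4.3
tool_pos: [499.3, -117.1, 49.8]
tcp_rot: [-3.142, 0.0, 0.227]
contact_force: [-0.3, -0.3, -0.0]
grip_width: 30.0
finger_force: 0.0
```

Emit:
carry_out(
  plan=[
    {"tx": 0, "ty": 0, "tz": 15, "rx": 0, "ry": 0, "rz": 0},
    {"tx": 0, "ty": 0, "tz": 35, "rx": 0, "ry": 0, "rz": 0},
    {"tx": 0, "ty": 0, "tz": 45, "rx": 0, "ry": 0, "rz": 0},
    {"tx": 0, "ty": 0, "tz": 45, "rx": 0, "ry": 0, "rz": 0},
    {"tx": 0, "ty": 0, "tz": 40, "rx": 0, "ry": 0, "rz": 0},
    {"tx": -30, "ty": 40, "tz": 0, "rx": 0, "ry": 0, "rz": 0.145},
    {"tx": -30, "ty": 40, "tz": 0, "rx": 0, "ry": 0, "rz": 0.145},
    {"tx": -30, "ty": 40, "tz": 0, "rx": 0, "ry": 0, "rz": 0.145},
    {"tx": -20, "ty": 40, "tz": 0, "rx": 0, "ry": 0, "rz": 0.145},
    {"tx": 0, "ty": 40, "tz": 0, "rx": 0, "ry": 0, "rz": 0.145},
    {"tx": 0, "ty": 0, "tz": 0, "rx": 0, "ry": 0, "rz": 0},
  ],
)

```text
time: 5.4
tool_pos: [388.4, 86.3, 230.2]
tcp_rot: [-3.141, -0.002, 0.959]
contact_force: [-0.0, 0.3, -0.3]
grip_width: 30.3
finger_force: 0.0
```

Run:
```python
from h import *
A=[]
for n,b in(("scene",(180,170,260,250)),("top",(290,140,370,220))):
    i=cv2.cvtColor(bot.capture(n),cv2.COLOR_RGB2BGR);cv2.imwrite(f"pics/{n}3.png",i);A.append(up(i,b,5))
cv2.imwrite("pics/c3.png",np.hstack(A))
```

```text
(no output)
```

View pics/c3.png

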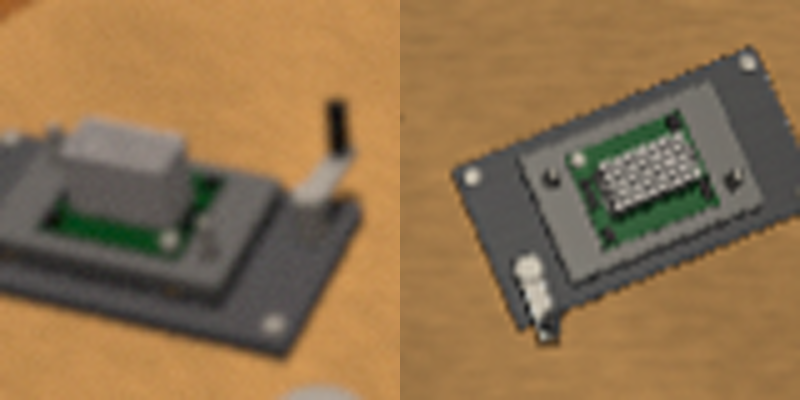

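The clip bar now points to the jig's -x (top crop: pivot (530,268), knob (548,330)), at about 1.6 rad. The carrier is still seated and undisturbed. Next I'll go above the heat sink.

Emit:
carry_out(
  plan=[
    {"tx": 25, "ty": -34, "tz": 0, "rx": 0, "ry": 0, "rz": 0.126},
    {"tx": 25, "ty": -34, "tz": 0, "rx": 0, "ry": 0, "rz": 0.126},
    {"tx": 25, "ty": -34, "tz": 0, "rx": 0, "ry": 0, "rz": 0.126},
    {"tx": 25, "ty": -34, "tz": 0, "rx": 0, "ry": 0, "rz": 0.126},
    {"tx": 25, "ty": -34, "tz": 0, "rx": 0, "ry": 0, "rz": 0.126},
    {"tx": 26, "ty": -34, "tz": 0, "rx": 0, "ry": 0, "rz": 0.126},
    {"tx": 26, "ty": -34, "tz": 0, "rx": 0, "ry": 0, "rz": 0.126},
    {"tx": 26, "ty": -34, "tz": 0, "rx": 0, "ry": 0, "rz": 0.126},
    {"tx": 0, "ty": 0, "tz": 0, "rx": 0, "ry": 0, "rz": 0},
    {"tx": 0, "ty": 0, "tz": 0, "rx": 0, "ry": 0, "rz": 0},
  ],
  gripper=0,
)

```text
time: 6.5
tool_pos: [591.6, -191.5, 228.4]
tcp_rot: [-3.14, -0.002, 1.951]
contact_force: [0.4, 0.5, -0.5]
grip_width: 91.2
finger_force: 0.0
```

Run:
```python
from h import *
im=cv2.imread("pics/top3.png")
fg=lambda u:((u[:,:,2].astype(int)-u[:,:,0])<40)
sink=lambda u:cv2.morphologyEx(((u.min(2)>120)).astype(np.uint8),cv2.MORPH_CLOSE,np.ones((15,15)))
for b,f,z in(((290,140,385,215),fg,12),((326,164,354,186),sink,72)):
    print(cv2.minAreaRect(cast("top",unup(big(f(up(im,b))),b),z)))
# pins, z=54: expected pixels, and dark-blob centroid nearby
a=.398;R=np.array([[np.cos(a),-np.sin(a)],[np.sin(a),np.cos(a)]])
for s in(1,-1):
    X=np.array([591,-185.5])+R@(s*np.array([22,52]));print(X,proj("top",[*X,54]),proj("top",[*X,30]))
```

```text
((584.619873046875, -188.37716674804688), (125.04744720458984, 211.44703674316406), 22.99433135986328)
((591.3651733398438, -185.20298767089844), (30.149213790893555, 55.99397659301758), 22.818700790405273)
[ 591.12651272 -129.03776488] [[320.33274622 174.44469098]] [[319.65018636 175.74537408]]
[ 590.87348728 -241.96223512] [[357.11769766 174.66358719]] [[355.82508576 175.95577549]]
```

Emit:
carry_out(
  plan=[
    {"tx": 0, "ty": 6, "tz": -30, "rx": 0, "ry": 0, "rz": 0.018},
    {"tx": 0, "ty": 0, "tz": -35, "rx": 0, "ry": 0, "rz": 0},
    {"tx": 0, "ty": 0, "tz": -35, "rx": 0, "ry": 0, "rz": 0},
    {"tx": 0, "ty": 0, "tz": -25, "rx": 0, "ry": 0, "rz": 0},
    {"tx": 0, "ty": 0, "tz": 0, "rx": 0, "ry": 0, "rz": 0},
    {"tx": 0, "ty": 0, "tz": 0, "rx": 0, "ry": 0, "rz": 0},
  ],
)

```text
time: 7.1
tool_pos: [592.1, -183.2, 105.7]
tcp_rot: [3.141, 0.0, 1.972]
contact_force: [-0.0, 0.8, 0.8]
grip_width: 92.0
finger_force: 0.0
```

Emit:
carry_out(
  plan=[
    {"tx": -1, "ty": -2, "tz": -20, "rx": 0, "ry": 0, "rz": 0},
    {"tx": 0, "ty": 0, "tz": -20, "rx": 0, "ry": 0, "rz": 0},
    {"tx": 0, "ty": 0, "tz": -14, "rx": 0, "ry": 0, "rz": 0},
    {"tx": 0, "ty": 0, "tz": -7, "rx": 0, "ry": 0, "rz": 0},
    {"tx": 0, "ty": 0, "tz": 0, "rx": 0, "ry": 0, "rz": 0},
    {"tx": 0, "ty": 0, "tz": 0, "rx": 0, "ry": 0, "rz": 0},
  ],
)

```text
time: 7.7
tool_pos: [591.9, -185.7, 44.8]
tcp_rot: [3.14, 0.001, 1.973]
contact_force: [0.1, -0.4, 0.4]
grip_width: 91.9
finger_force: 0.0
```

Emit:
carry_out(
  plan=[
    {"tx": 0, "ty": 0, "tz": 0, "rx": 0, "ry": 0, "rz": 0},
    {"tx": 0, "ty": 0, "tz": 0, "rx": 0, "ry": 0, "rz": 0},
    {"tx": 0, "ty": 0, "tz": 0, "rx": 0, "ry": 0, "rz": 0},
    {"tx": 0, "ty": 0, "tz": 0, "rx": 0, "ry": 0, "rz": 0},
    {"tx": 0, "ty": 0, "tz": 0, "rx": 0, "ry": 0, "rz": 0},
  ],
  gripper=0.64,
)

```text
time: 8.2
tool_pos: [591.3, -185.4, 43.8]
tcp_rot: [3.141, 0.0, 1.973]
contact_force: [-1.1, -0.6, 0.2]
grip_width: 56.6
finger_force: 0.0
```

Emit:
carry_out(
  plan=[
    {"tx": 0, "ty": 0, "tz": 0, "rx": 0, "ry": 0, "rz": 0},
    {"tx": 0, "ty": 0, "tz": 0, "rx": 0, "ry": 0, "rz": 0},
    {"tx": 0, "ty": 0, "tz": 0, "rx": 0, "ry": 0, "rz": 0},
    {"tx": 0, "ty": 0, "tz": 0, "rx": 0, "ry": 0, "rz": 0},
    {"tx": 0, "ty": 0, "tz": 0, "rx": 0, "ry": 0, "rz": 0},
    {"tx": 0, "ty": 0, "tz": 0, "rx": 0, "ry": 0, "rz": 0},
    {"tx": 0, "ty": 0, "tz": 0, "rx": 0, "ry": 0, "rz": 0},
    {"tx": 0, "ty": 0, "tz": 0, "rx": 0, "ry": 0, "rz": 0},
    {"tx": 0, "ty": 0, "tz": 0, "rx": 0, "ry": 0, "rz": 0},
  ],
  gripper=1,
)

```text
time: 9.1
tool_pos: [591.4, -185.4, 43.8]
tcp_rot: [3.141, 0.0, 1.973]
contact_force: [2.3, 1.1, -0.7]
grip_width: 28.1
finger_force: 30.0
```

```bash
python3 -c "
from plant import bot
o=bot.get_obs();print(o['contact_force'],o['moment'],o['grip_width'],o['finger_force'],o['tool_pos'],o['tcp_rot'])"
```

```text
[ 2.26280571  1.09447717 -0.69739583] [ 0.12523536 -0.33663487 -0.02827608] 28.139320852697004 29.995887279510498 [ 591.40423911 -185.38264747   43.76755504] [3.14119050e+00 1.32313809e-04 1.97276424e+00]
```

Gripped at 28 mm with only 2.5 N of side load. I'll start with a slow lift and check for jamming.

Emit:
carry_out(
  plan=[
    {"tx": 0.3, "ty": 0.1, "tz": 2, "rx": 0, "ry": 0, "rz": 0},
    {"tx": 0, "ty": 0, "tz": 3, "rx": 0, "ry": 0, "rz": 0},
    {"tx": 0, "ty": 0, "tz": 3, "rx": 0, "ry": 0, "rz": 0},
    {"tx": 0, "ty": 0, "tz": 0, "rx": 0, "ry": 0, "rz": 0},
  ],
)

```text
time: 9.5
tool_pos: [591.4, -185.4, 52.2]
tcp_rot: [-3.141, 0.0, 1.973]
contact_force: [0.5, 0.2, -2.6]
grip_width: 27.7
finger_force: 30.0
```

```bash
python3 -c "
from plant import bot
o=bot.get_obs();print(o['contact_force'],o['moment'],o['grip_width'],o['finger_force'],o['tool_pos'],o['tcp_rot'])"
```

```text
[ 0.47850812  0.20068272 -2.61411702] [ 0.10325659 -0.23870942 -0.06205856] 27.678584751313142 29.993538558483124 [ 591.44835543 -185.3714333    52.17121871] [-3.14149017e+00  7.30157582e-05  1.97296999e+00]
```

Emit:
carry_out(
  plan=[
    {"tx": 0, "ty": 0, "tz": 4, "rx": 0, "ry": 0, "rz": 0},
    {"tx": 0, "ty": 0, "tz": 4, "rx": 0, "ry": 0, "rz": 0},
    {"tx": 0, "ty": 0, "tz": 4, "rx": 0, "ry": 0, "rz": 0},
    {"tx": 0, "ty": 0, "tz": 4, "rx": 0, "ry": 0, "rz": 0},
    {"tx": 0, "ty": 0, "tz": 4, "rx": 0, "ry": 0, "rz": 0},
    {"tx": 0, "ty": 0, "tz": 4, "rx": 0, "ry": 0, "rz": 0},
    {"tx": 0, "ty": 0, "tz": 4, "rx": 0, "ry": 0, "rz": 0},
    {"tx": 0, "ty": 0, "tz": 4, "rx": 0, "ry": 0, "rz": 0},
    {"tx": 0, "ty": 0, "tz": 6, "rx": 0, "ry": 0, "rz": 0},
    {"tx": 0, "ty": 0, "tz": 10, "rx": 0, "ry": 0, "rz": 0},
    {"tx": 0, "ty": 0, "tz": 10, "rx": 0, "ry": 0, "rz": 0},
    {"tx": 0, "ty": 0, "tz": 0, "rx": 0, "ry": 0, "rz": 0},
  ],
)

```text
time: 10.7
tool_pos: [592.6, -185.8, 112.0]
tcp_rot: [3.139, 0.003, 1.973]
contact_force: [1.6, -0.7, -3.1]
grip_width: 27.7
finger_force: 30.0
```

Run:
```python
from h import *
cv2.imwrite("pics/s4.png",up(cv2.cvtColor(bot.capture("scene"),cv2.COLOR_RGB2BGR),(140,120,270,250),4)); print(bot.get_obs()['moment'])
```

```text
[ 0.00902231 -0.09603438 -0.04418803]
```

View pics/s4.png

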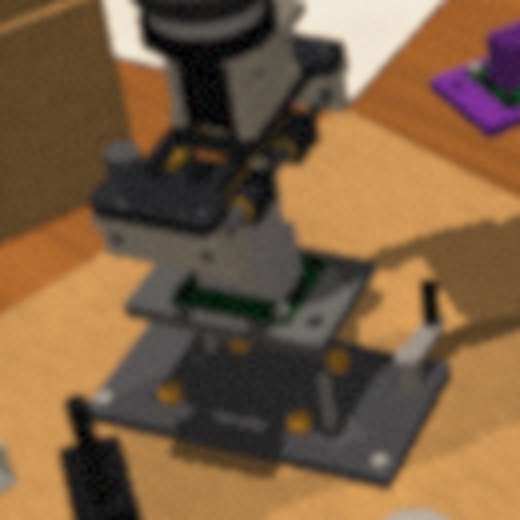

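The carrier is level and clear of the pins, with the rests visible beneath it. I'll move it over the tray.

Emit:
carry_out(
  plan=[
    {"tx": 0, "ty": 8, "tz": 10, "rx": 0, "ry": 0, "rz": 0},
    {"tx": -1, "ty": 16, "tz": 10, "rx": 0, "ry": 0, "rz": 0},
    {"tx": -3, "ty": 24, "tz": 0, "rx": 0, "ry": 0, "rz": 0},
    {"tx": -3, "ty": 28, "tz": 0, "rx": 0, "ry": 0, "rz": -0.01},
    {"tx": -3, "ty": 28, "tz": 0, "rx": 0, "ry": 0, "rz": -0.01},
    {"tx": -3, "ty": 28, "tz": 0, "rx": 0, "ry": 0, "rz": -0.01},
    {"tx": -3, "ty": 28, "tz": 0, "rx": 0, "ry": 0, "rz": -0.01},
    {"tx": -3, "ty": 28, "tz": 0, "rx": 0, "ry": 0, "rz": -0.01},
    {"tx": -3, "ty": 28, "tz": 0, "rx": 0, "ry": 0, "rz": -0.01},
    {"tx": -3, "ty": 28, "tz": 0, "rx": 0, "ry": 0, "rz": -0.01},
    {"tx": -3, "ty": 28, "tz": 0, "rx": 0, "ry": 0, "rz": 0},
    {"tx": -3, "ty": 28, "tz": 0, "rx": 0, "ry": 0, "rz": 0},
  ],
)

```text
time: 11.95
tool_pos: [559.8, 117.1, 130.6]
tcp_rot: [3.141, -0.0, 1.904]
contact_force: [0.3, 0.3, -2.7]
grip_width: 27.9
finger_force: 30.0
```

Emit:
carry_out(
  plan=[
    {"tx": -3, "ty": 28, "tz": 0, "rx": 0, "ry": 0, "rz": 0},
    {"tx": -3, "ty": 26, "tz": 0, "rx": 0, "ry": 0, "rz": 0},
    {"tx": -2, "ty": 20, "tz": 0, "rx": 0, "ry": 0, "rz": 0},
    {"tx": -2, "ty": 14, "tz": 0, "rx": 0, "ry": 0, "rz": 0},
    {"tx": 0, "ty": 7, "tz": 0, "rx": 0, "ry": 0, "rz": 0},
    {"tx": 0, "ty": 0, "tz": 0, "rx": 0, "ry": 0, "rz": 0},
    {"tx": 0, "ty": 0, "tz": 0, "rx": 0, "ry": 0, "rz": 0},
  ],
)

```text
time: 12.65
tool_pos: [550.6, 209.2, 129.8]
tcp_rot: [-3.142, 0.0, 1.903]
contact_force: [0.3, -0.5, -2.5]
grip_width: 27.9
finger_force: 30.0
```

Emit:
carry_out(
  plan=[
    {"tx": -1, "ty": 0, "tz": -15, "rx": 0, "ry": 0, "rz": 0},
    {"tx": 0, "ty": 0, "tz": -18, "rx": 0, "ry": 0, "rz": 0},
    {"tx": 0, "ty": 0, "tz": -18, "rx": 0, "ry": 0, "rz": 0},
    {"tx": 0, "ty": 0, "tz": -18, "rx": 0, "ry": 0, "rz": 0},
    {"tx": 0, "ty": 0, "tz": -12, "rx": 0, "ry": 0, "rz": 0},
    {"tx": 0, "ty": 0, "tz": -8, "rx": 0, "ry": 0, "rz": 0},
    {"tx": 0, "ty": 0, "tz": -4, "rx": 0, "ry": 0, "rz": 0},
    {"tx": 0, "ty": 0, "tz": -3, "rx": 0, "ry": 0, "rz": 0},
    {"tx": 0, "ty": 0, "tz": 0, "rx": 0, "ry": 0, "rz": 0},
    {"tx": 0, "ty": 0, "tz": 0, "rx": 0, "ry": 0, "rz": 0},
  ],
)

```text
time: 13.65
tool_pos: [549.9, 209.8, 34.3]
tcp_rot: [3.14, 0.0, 1.903]
contact_force: [0.5, -0.4, -3.1]
grip_width: 28.1
finger_force: 30.0
```

Emit:
carry_out(
  plan=[
    {"tx": 0, "ty": 0, "tz": -1.5, "rx": 0, "ry": 0, "rz": 0},
    {"tx": 0, "ty": 0, "tz": -1.5, "rx": 0, "ry": 0, "rz": 0},
    {"tx": 0, "ty": 0, "tz": -1, "rx": 0, "ry": 0, "rz": 0},
    {"tx": 0, "ty": 0, "tz": -1, "rx": 0, "ry": 0, "rz": 0},
    {"tx": 0, "ty": 0, "tz": 0, "rx": 0, "ry": 0, "rz": 0},
    {"tx": 0, "ty": 0, "tz": 0, "rx": 0, "ry": 0, "rz": 0},
  ],
)

```text
time: 14.25
tool_pos: [549.6, 209.7, 28.7]
tcp_rot: [3.142, 0.0, 1.903]
contact_force: [-0.1, -0.1, -3.8]
grip_width: 28.1
finger_force: 30.0
```

Emit:
carry_out(
  plan=[
    {"tx": 0, "ty": 0, "tz": -0.5, "rx": 0, "ry": 0, "rz": 0},
    {"tx": 0, "ty": 0, "tz": -0.5, "rx": 0, "ry": 0, "rz": 0},
    {"tx": 0, "ty": 0, "tz": 0, "rx": 0, "ry": 0, "rz": 0},
    {"tx": 0, "ty": 0, "tz": 0, "rx": 0, "ry": 0, "rz": 0},
  ],
)

```text
time: 14.65
tool_pos: [549.6, 209.7, 27.7]
tcp_rot: [3.141, 0.0, 1.903]
contact_force: [0.3, -0.1, -3.8]
grip_width: 27.8
finger_force: 30.0
```

Emit:
carry_out(
  plan=[
    {"tx": 0, "ty": 0, "tz": -0.5, "rx": 0, "ry": 0, "rz": 0},
    {"tx": 0, "ty": 0, "tz": -0.5, "rx": 0, "ry": 0, "rz": 0},
    {"tx": 0, "ty": 0, "tz": 0, "rx": 0, "ry": 0, "rz": 0},
    {"tx": 0, "ty": 0, "tz": 0, "rx": 0, "ry": 0, "rz": 0},
  ],
)

```text
time: 15.05
tool_pos: [549.6, 209.7, 27.7]
tcp_rot: [3.141, 0.0, 1.903]
contact_force: [-2.7, -1.2, 5.4]
grip_width: 27.8
finger_force: 30.0
```

The carrier is down: vertical force is now +5 N and the height stopped at 27.7. I'll release and rise straight up.

Emit:
carry_out(
  plan=[
    {"tx": 0, "ty": 0, "tz": 0.5, "rx": 0, "ry": 0, "rz": 0},
    {"tx": 0, "ty": 0, "tz": 0, "rx": 0, "ry": 0, "rz": 0},
    {"tx": 0, "ty": 0, "tz": 0, "rx": 0, "ry": 0, "rz": 0},
    {"tx": 0, "ty": 0, "tz": 0, "rx": 0, "ry": 0, "rz": 0},
    {"tx": 0, "ty": 0, "tz": 0, "rx": 0, "ry": 0, "rz": 0},
    {"tx": 0, "ty": 0, "tz": 0, "rx": 0, "ry": 0, "rz": 0},
    {"tx": 0, "ty": 0, "tz": 0, "rx": 0, "ry": 0, "rz": 0},
  ],
  gripper=0.3,
)

```text
time: 15.75
tool_pos: [549.6, 209.7, 27.2]
tcp_rot: [3.141, -0.0, 1.903]
contact_force: [-0.1, 0.1, 0.0]
grip_width: 64.4
finger_force: 0.0
```

Emit:
carry_out(
  plan=[
    {"tx": 0, "ty": 0, "tz": 10, "rx": 0, "ry": 0, "rz": 0},
    {"tx": 0, "ty": 0, "tz": 20, "rx": 0, "ry": 0, "rz": 0},
    {"tx": 0, "ty": 0, "tz": 30, "rx": 0, "ry": 0, "rz": 0},
    {"tx": 0, "ty": 0, "tz": 40, "rx": 0, "ry": 0, "rz": 0},
    {"tx": 0, "ty": 0, "tz": 40, "rx": 0, "ry": 0, "rz": 0},
    {"tx": 0, "ty": 0, "tz": 40, "rx": 0, "ry": 0, "rz": 0},
    {"tx": -30, "ty": -40, "tz": 0, "rx": 0, "ry": 0, "rz": 0},
    {"tx": -30, "ty": -40, "tz": 0, "rx": 0, "ry": 0, "rz": 0},
    {"tx": -30, "ty": -40, "tz": 0, "rx": 0, "ry": 0, "rz": 0},
    {"tx": -30, "ty": -40, "tz": 0, "rx": 0, "ry": 0, "rz": 0},
    {"tx": 0, "ty": -40, "tz": 0, "rx": 0, "ry": 0, "rz": 0},
    {"tx": 0, "ty": 0, "tz": 0, "rx": 0, "ry": 0, "rz": 0},
  ],
)

```text
time: 16.95
tool_pos: [429.2, 6.2, 208.4]
tcp_rot: [3.14, 0.002, 1.898]
contact_force: [-0.2, 0.4, -0.5]
grip_width: 64.1
finger_force: 0.0
```

Run:
```python
from h import *
i=cv2.cvtColor(bot.capture("top"),cv2.COLOR_RGB2BGR);cv2.imwrite("pics/f.png",up(i,(150,80,420,250),2))
s=cv2.cvtColor(bot.capture("scene"),cv2.COLOR_RGB2BGR);cv2.imwrite("pics/fs.png",np.vstack([cv2.resize(up(i,(150,80,420,250),2),(560,352)),up(s,(280,220,420,340-60),4)]))
```

```text
(no output)
```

View pics/fs.png

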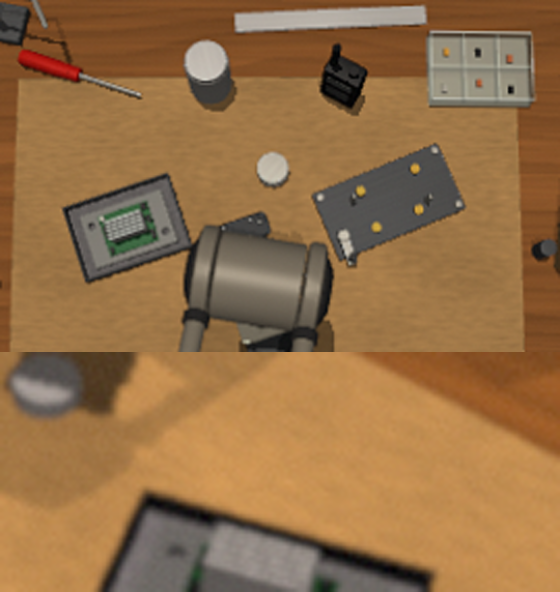

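The picture shows the carrier centred and flat in the tray (around (126,228)), board side up. The clip is still aside at (347,245) and the bystanders in view haven't moved, so I'm handing in.

```bash
python3 -c "
from plant import bot
print(bot.close_job())"
```

```text
the job is handed in; nothing more can be done
None
```

I swung the clip aside, lifted the carrier level off its pins and set it flat in the tray board side up; the last picture showed no bystander moved (tin and one cell were out of view), and the job is handed in, though no verdict came back.

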